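# Set the gauge dial and take a thickness reading on the marked spot

## Task

Take a coating-thickness reading: first turn the gauge's range dial clockwise until its white pointer stands on the green mark. Then take the probe out of its stand and hold its tip inside the white ring on the blue coupon, square to the sloping coupon face and pressed gently until the sprung brass tip has gone about half-way in. Finish holding the probe like that, at rest, and leave the loose things around alone.

Things in the scene. Friction and masses are not known exactly. Their poses are not given: they have to be found in the camera images.
- range_knob (a joint): angle of the gauge's range dial in rad, growing clockwise seen from above; stops at 0 and 4.7. The pointer is in the middle of the green mark at 3.10; the mark reaches 0.16 to either side. The knob turns with light friction (0.03 N m) and stays where it is left.
- knob_grip (a point): black grip bar of the dial on the grey gauge box: point on the vertical turning axis, half-way up the bar, 60 mm above the bench; turns with the knob. Bar 36 mm long (this point's x; +x is the end with the white pointer line), 12 mm wide (y), 22 mm high. Its round skirt (20 mm radius) lies 11 mm under this point, the box top 18 mm under it.
- probe_grip (a point): where to grip the loose probe (about 90 g; white round barrel, 22 mm diameter, orange band near the top) that stands upright in its black stand. Point on its axis; z points along the axis from tip to upper end. The upper end is 28 mm above this point, the top of its black collar 31 mm below it, the end of the unpressed brass tip 80 mm below it.
- gauge_unit: the grey gauge box with a dark screen on top and one knob, 140 x 100 x 42 mm, fixed; origin at the centre of its underside, the knob axis 25 mm from it towards its own -x.
- probe_stand: the fixed stand: round foot of 68 mm diameter, 8 mm thick, and a tube of 36 mm outer diameter up to 58 mm; origin at the centre of its underside, on the bench.
- tip_end (a point): the end of the probe's brass tip (6 mm diameter, flat), on the probe's axis; z points up the probe. Moves with the tip.
- probe_tip (a joint): how far the sprung tip is pushed into the probe, in m: 0 free, 0.010 at its stop. A black ring marks half-way (0.005). It takes about 1 N to start it, 2.5 N at half-way, 4 N at the stop.
- probe: the same probe; origin at the end of its unpressed tip, z along its axis towards the upper end. The black collar (31 mm diameter, 5 mm thick) rests on the stand's rim; below it the nose (20 mm diameter) hangs loosely in a 25 mm bore, the tip free. Lift it straight up by 60 mm to clear the stand.
- spot (a point): centre of the white ring (20 mm inner, 26 mm outer diameter) on the face of the blue painted coupon (88 x 60 mm). The face slopes at 20 degrees and is about 50 mm above the bench at the ring. z is the face's outward normal, x points up the slope. Two clips stand 5 mm proud, 27 mm and more to either side (y) of the ring's centre.
- coupon: the coupon with the sine plate's top that carries it (fixed, plate 124 x 84 mm in all); origin at the ring's centre, axes as for the spot.
- ring_gauge: loose steel ring, 58 mm diameter, 18 mm high, bystander; origin at the centre of its underside.
- bushing: loose bronze bushing, 22 mm diameter, 21 mm high, bystander; origin at the centre of its underside.
- marker: loose black marker pen lying down, 136 mm long (y), 17 mm thick, bystander; origin at the centre of its underside.
- gauge_block: loose steel gauge block, 9 x 30 x 20 mm, bystander; origin at the centre of its underside.
Not all that is in view belongs to the job. What is shaped like the probe but red is not meant.

How it is judged:
On the way, in this order (a step that is already met when the one before it is completed fails the run):
1. the dial's pointer stands on the green mark, the probe still in its stand (value of joint range_knob between 2.93 and 3.27 rad and distance of probe from where it was at the start of the episode below 0.02 m), for 0.2 s.
2. the probe has been lifted out of its stand (z of probe in the frame of probe_stand above 0.06 m and contact force between the fingers and probe above 0.5 N), for 0.2 s.
At the end, for the whole second after the job is handed in: Dial at 3.10 +- 0.17 rad; fingers hold the probe at rest, axis within 8 degrees of the coupon's normal, tip end within 8 mm of the ring's centre, pressed in 2 to 8.5 mm, 0.8 to 8 N on the coupon; each bystander within 30 mm of its start (value of joint range_knob between 2.93 and 3.27 rad and distance between tip_end and spot below 0.008 m and angle between the z axis of probe and the z axis of coupon, either way round below 0.14 rad and value of joint probe_tip between 0.002 and 0.0085 m and contact force between probe and coupon between 0.8 and 8 N and contact force between the fingers and probe above 0.5 N and linear speed of probe below 0.02 m/s and angular speed of probe below 0.2 rad/s and distance of each of ring_gauge, bushing, marker, gauge_block from where it was at the start of the episode below 0.03 m); the arm keeps its last pose, push and grip.
It fails at once if the probe is pressed or knocked hard (over 12 N) on the coupon (contact force between probe and coupon above 12 N).
It fails at once if a loose bystander is moved by more than 30 mm (distance of any of ring_gauge, bushing, marker, gauge_block from where it was at the start of the episode above 0.03 m).
It also fails if it takes over 51 s, if anything falls off the work surface, if the arm or the gripper's body presses on something with over 40 N, if the wrist force passes 120 N, or if a joint passes its speed limit or range.

## Robot

A 7-joint arm with a two-finger parallel gripper is mounted at the origin on a cart in front of the work surface, level with it; the furniture and walls round the work are solid. World frame = base frame: x ahead of the robot, y to its left, z up, the work surface at z = 0. Lengths are in m, angles in rad, forces in N, time in s.
With the tool pointing down it reaches from about 0.425 to 0.825 m from the base axis. Payload 3.6 kg.
Tool frame: the origin (TCP) lies midway between the tips of the shut fingers; the grasp point (between the pads) lies 19 mm behind it; z points along the fingers, x is the direction in which the jaws open and shut, and the axes are right-handed (so a half turn about z gives the same grasp; the last joint's range is limited). The gripper opens to 93 mm and grips with 3 to 60 N. Pads are 15 mm wide; open, the fingers measure 128 mm over their backs; the gripper's body (75 mm by 188 mm) begins 65 mm behind the grasp point.
Start: joints at [-1.192, 0.615, -0.013, 1.423, 0.008, 1.103, -0.04], TCP at [0.257, 0.597, 0.219] pointing down, gripper open.
Joint ranges: [-3.12, 3.12], [-0.3, 2.06], [-1.34, 1.32], [0.26, 2.42], [-1.36, 4.5], [0.01, 1.98], [-2.84, 2.84]. Speed limits (rad/s): [2.79, 2.79, 3.14, 3.14, 3.14, 3.14, 3.14].

## Interface

Orientations are given as a 3x3 rotation matrix whose columns are the frame's x, y, z axes.
In Python, from plant import arm gives the robot as it stands.
- The arm moves only by the tool apply_moves, never from a script. Its argument "steps" is a list of rows, each a list of 5 numbers: the shift along the tool's x, y, z in m, then the turn about the tool's z in rad, then the opening, from 0 (shut) to 1 (fully open). In form: [[tx, ty, tz, roll, jaw], ...]. A call has 1 to 12 rows; each row is the pose to reach, as a shift and turn from the pose commanded when the call began, along the tool's axes at that moment; what a row does not reach only later rows make up. A row lasts 1/10 s, in which the tool goes at most 50 mm and 8.59 degrees, less where a joint would pass 70% of its speed; a pose out of reach is approached as far as the arm can. A call with a gripper value outside its range is refused whole. The fingers move at their own pace and stop on an object; the grip force is fixed at half the most. Time passes only in rows, so rows that repeat a pose let the fingers close. It gives the time, the measured TCP pose, the force and the opening at its end, in the units of the state.
- arm.state(): the state, without advancing time (a new reading comes with each control period).
- arm.camera(name): name is "scene" or "top" or "wrist"; returns the picture (384x512x3 uint8, blue, green, red); there is no depth.
- arm.calibration(name): a dict with "vfov" (degrees; the focal length in pixels is half the picture's height over the tangent of half this angle, whatever the lens; pixels are square), "cx", "cy" (the principal point, pixels), "world_from_camera" (4x4, takes a point from camera to world coordinates); the wrist camera has in their place "hand_eye" (4x4, takes a point from camera to tool coordinates, whose origin is the TCP and whose axes are the tool frame's). Camera axes: x right, y down, z forward; pixel columns grow to the right and rows downward; lengths in m; the calibration is good to about 2 mm. A picture is of the moment at which its call begins: read the wrist's pose just before it. calibration takes no time and is no camera call.
- arm.close_job(): hands the job in, once; it reports no verdict.
Trained networks look in the newest picture that a camera, given by its name, has taken for a name from the list of things; names that differ only in an ending like _2 or _b are one class to them, and where a whole thing is asked for, a point or a joint stands for the part that bears it (a point fixed in the world has none). Each returns a list of dicts, best first, with "score" (0 to 1); they miss things now and then, are a little off and sometimes report something else, mostly with a low value. They report only what shows in the picture. A call takes as long as a camera call. They do not tell look-alikes from the thing itself.
- arm.look_for(camera, target): "rect" ([left, top, right, bottom] in pixels, round what is visible of it).
- arm.regions_of(camera, target): "region" (384x512 bool, what is visible of it) and "rect" ([left, top, right, bottom] in pixels, round what is visible of it).
The state is a dict: "t": time; "joint_positions": joint angles; "joint_velocities": joint speeds; "joint_efforts": joint torques, N m; "ee_pos": TCP position; "tcp_rot": TCP orientation; "contact_force": force on the tool from outside, world axes, zero at the start; "moment": the same for the moment, N m; "width": opening from 0.0 (shut) to 1.0 (fully open).
Only numpy, scipy, OpenCV 4.12 (cv2) and the standard library are available. Lean on these libraries where they do the work, as an engineer would, in place of code of your own. Each camera call takes 0.05 s, during which the arm holds its last target. There are 200 camera calls.

## Working session

There is one attempt and no reset: what is moved stays moved. The work goes in short steps, Python scripts to look and compute and a tool call to move; the robot and the scene stay as the last step left them, time stands still between calls to the robot, and variables do not carry over. Pictures are saved under pics/ and viewed, about 8 in all and at most 12, crops included, and the job is handed in when it is done.

Besides the shell and the picture viewer there is one more tool, called after ">>>" as a command line: name --pt "numbers of a row" for each row, then --argument value for the rest. apply_moves: Moves the arm, as the interface text tells. Its arguments: {"type":"object","properties":{"steps":{"type":"array"}},"required":["steps"]}

```bash
ls; mkdir -p pics
python3 - <<'E'
from plant import arm
import cv2, numpy as np
np.set_printoptions(precision=4,suppress=True)
s=arm.state();print(s['t'],s['ee_pos'],s['tcp_rot'],s['width'])
for c in ["scene","top","wrist"]:
    im=arm.camera(c);cv2.imwrite(f"pics/{c}0.png",im)
    print(c,arm.calibration(c))
    for t in ["gauge_unit","knob_grip","probe","probe_stand","coupon","ring_gauge","bushing","marker","gauge_block"]:
        print(t,[(np.round(d['rect']).tolist(),round(d['score'],2)) for d in arm.look_for(c,t)])
a=cv2.imread("pics/scene0.png");b=cv2.imread("pics/top0.png");
cv2.imwrite("pics/both0.png",np.vstack([a,b])[:, :])
E
```

```text
pics
0.0 [0.2563 0.5965 0.2175] [[ 0.3946  0.9188 -0.0009]
 [ 0.9188 -0.3946 -0.0023]
 [-0.0025  0.     -1.    ]] 1.0057414327831256
scene {'vfov': 52.58676504890526, 'cx': 255.57973533415714, 'cy': 191.82221936591307, 'world_from_camera': array([[ 0.5716, -0.5739,  0.5865,  0.0659],
       [-0.8204, -0.3839,  0.4238, -0.3321],
       [-0.0181, -0.7234, -0.6902,  0.6762],
       [ 0.    ,  0.    ,  0.    ,  1.    ]])}
gauge_unit [([271.0, 236.0, 331.0, 310.0], 0.6), ([183.0, 243.0, 229.0, 277.0], 0.26)]
knob_grip [([289.0, 261.0, 312.0, 279.0], 0.85)]
probe [([250.0, 219.0, 262.0, 255.0], 0.96), ([289.0, 259.0, 310.0, 282.0], 0.71), ([231.0, 177.0, 244.0, 207.0], 0.66), ([171.0, 182.0, 185.0, 215.0], 0.64), ([229.0, 150.0, 245.0, 180.0], 0.52), ([149.0, 147.0, 199.0, 190.0], 0.22)]
probe_stand [([222.0, 199.0, 251.0, 229.0], 0.64)]
coupon [([150.0, 147.0, 200.0, 191.0], 0.75)]
ring_gauge [([294.0, 187.0, 314.0, 203.0], 0.82)]
bushing [([228.0, 175.0, 243.0, 206.0], 0.71), ([256.0, 165.0, 261.0, 172.0], 0.64)]
marker []
gauge_block []
top {'vfov': 55.993912145520135, 'cx': 257.3365360
[... 476 characters left out ...]
, 221.0], 0.45), ([283.0, 242.0, 295.0, 257.0], 0.45)]
probe_stand [([241.0, 206.0, 271.0, 232.0], 0.55)]
coupon [([151.0, 166.0, 196.0, 213.0], 0.83)]
ring_gauge [([293.0, 152.0, 314.0, 177.0], 0.79)]
bushing []
marker [([228.0, 266.0, 275.0, 284.0], 0.68)]
gauge_block [([209.0, 136.0, 215.0, 142.0], 0.51)]
wrist {'vfov': 68.89955983934564, 'cx': 252.45123155294627, 'cy': 186.06111024527277, 'hand_eye': array([[ 1.    ,  0.0008, -0.0002,  0.0009],
       [-0.0007,  0.9635,  0.2677, -0.0744],
       [ 0.0004, -0.2677,  0.9635, -0.1664],
       [ 0.    ,  0.    ,  0.    ,  1.    ]])}
gauge_unit []
knob_grip []
probe []
probe_stand []
coupon []
ring_gauge []
bushing []
marker []
gauge_block []
```

Run:
```python
import cv2,numpy as np
a=cv2.imread("pics/scene0.png")[130:330,120:360];b=cv2.imread("pics/top0.png")[120:310,130:380]
cv2.imwrite("pics/s1.png",cv2.resize(a,None,fx=3,fy=3,interpolation=2)[:600]);cv2.imwrite("pics/t1.png",cv2.resize(b,None,fx=3,fy=3,interpolation=2))
```

```text
(no output)
```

View pics/s1.png

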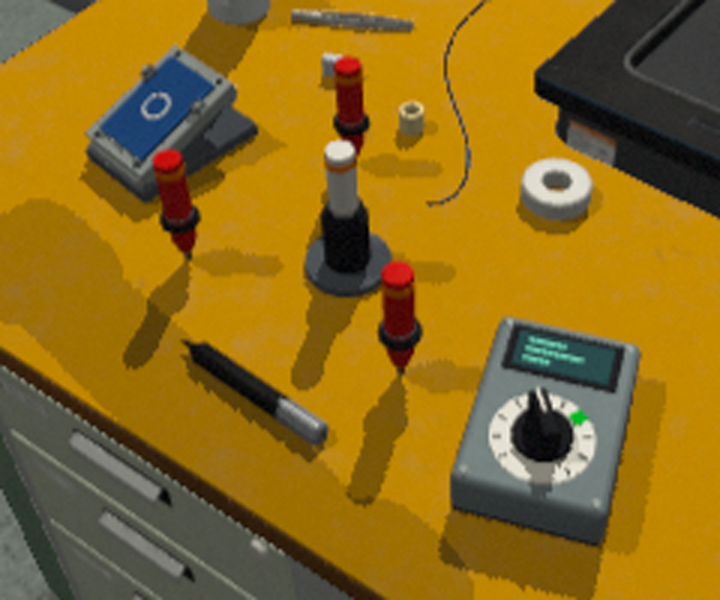

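View pics/t1.png

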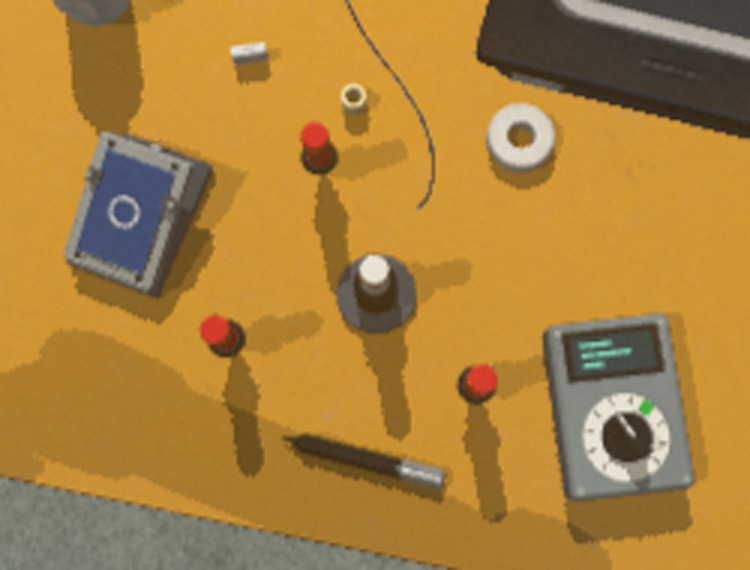

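Scene (crop px): the white-topped probe stands in its black stand at (342,150), which is the target. The look-alikes are three red ones at (170,165), (348,75) and (398,280). The dial pointer is at about (540,400) and the green mark at (578,417). Next I triangulate.

```bash
cat > h.py <<'E'
from plant import arm
import numpy as np, cv2
np.set_printoptions(precision=4,suppress=True)
def ray(c,px,st=None):
    k=arm.calibration(c); f=192/np.tan(np.radians(k['vfov'])/2)
    if c=='wrist':
        T=np.eye(4);T[:3,:3]=st['tcp_rot'];T[:3,3]=st['ee_pos'];T=T@k['hand_eye']
    else: T=k['world_from_camera']
    d=T[:3,:3]@np.array([(px[0]-k['cx'])/f,(px[1]-k['cy'])/f,1]); return T[:3,3],d/np.linalg.norm(d)
def at_z(c,px,z,st=None):
    o,d=ray(c,px,st); return o+d*(z-o[2])/d[2]
def tri(*rs):
    A=0;b=0
    for o,d in rs:
        P=np.eye(3)-np.outer(d,d);A=A+P;b=b+P@o
    p=np.linalg.solve(A,b); return p,[round(float(np.linalg.norm((np.eye(3)-np.outer(d,d))@(p-o))),4) for o,d in rs]
def proj(c,p,st=None):
    k=arm.calibration(c); f=192/np.tan(np.radians(k['vfov'])/2)
    if c=='wrist':
        T=np.eye(4);T[:3,:3]=st['tcp_rot'];T[:3,3]=st['ee_pos'];T=T@k['hand_eye']
    else: T=k['world_from_camera']
    q=T[:3,:3].T@(np.asarray(p)-T[:3,3]); return np.array([k['cx']+f*q[0]/q[2],k['cy']+f*q[1]/q[2]])
E
python3 - <<'E'
from h import *
S=lambda u,v:ray('scene',(120+(u+.5)/3-.5,130+(v+.5)/3-.5)); T=lambda u,v:ray('top',(130+(u+.5)/3-.5,120+(v+.5)/3-.5))
P=lambda r,z:r[0]+r[1]*(z-r[0][2])/r[1][2]
for n,s,t,z in [('probe top',(340,150),(374,267),.122),('ring',(157,107),(124,212),.05),('knob top',(543,435),(628,434),.06),
 ('redA top',(168,158),(216,327),.11),('redB top',(347,65),(314,134),.11),('redC top',(397,272),(482,379),.11),('green',(578,417),(647,408),.045),
 ('ringgauge',(556,180),(521,134),.018),('plate corner far-left',(177,50),(105,135),.05),('far-right',(235,90),(211,165),.05),('near-left',(90,138),(70,256),.05),('near-right',(150,190),(155,290),.05),
 ('marker mid',(255,390),(365,462),.01),('bushing',(411,110),(353,95),.02)]:
    print(n,*tri(S(*s),T(*t)),'byz',P(S(*s),z),P(T(*t),z))
E
```

```text
probe top [0.5416 0.0704 0.1213] [0.0002, 0.0002] byz [0.5408 0.07   0.122 ] [0.5416 0.0702 0.122 ]
ring [0.5598 0.2833 0.0504] [0.0001, 0.0001] byz [0.56   0.2838 0.05  ] [0.5599 0.2834 0.05  ]
knob top [ 0.4621 -0.1481  0.0444] [0.0004, 0.0004] byz [ 0.452  -0.1524  0.06  ] [ 0.4613 -0.1452  0.06  ]
redA top [0.4762 0.1782 0.1087] [0.0007, 0.0007] byz [0.4747 0.1775 0.11  ] [0.4766 0.1774 0.11  ]
redB top [0.6377 0.1372 0.1072] [0.0005, 0.0005] byz [0.6345 0.1352 0.11  ] [0.6372 0.1365 0.11  ]
redC top [ 0.4771 -0.0239  0.1089] [0.0004, 0.0004] byz [ 0.4766 -0.0248  0.11  ] [ 0.4767 -0.0236  0.11  ]
green [ 0.4853 -0.16    0.046 ] [0.0001, 0.0001] byz [ 0.4861 -0.1598  0.045 ] [ 0.4853 -0.1601  0.045 ]
ringgauge [ 0.6971 -0.0259  0.0203] [0.0003, 0.0003] byz [ 0.6991 -0.0246  0.018 ] [ 0.6981 -0.0263  0.018 ]
plate corner far-left [0.6172 0.3109 0.0627] [0.0005, 0.0005] byz [0.6282 0.3245 0.05  ] [0.6208 0.3147 0.05  ]
far-right [0.603  0.2227 0.0683] [0.0066, 0.0066] byz [0.6139 0.2438 0.05  ] [0.6124 0.2224 0.05  ]
near-left [0.5184 0.3266 0.0249] [0.001, 0.001] byz [0.5003 0.302  0.05  ] [0.5159 0.3176 0.05  ]
near-right [0.5073 0.2518 0.0119] [0.0013, 0.0013] byz [0.4828 0.2174 0.05  ] [0.502  0.2433 0.05  ]
marker mid [0.4025 0.0504 0.0076] [0.0017, 0.0017] byz [0.4025 0.0479 0.01  ] [0.4013 0.0514 0.01  ]
bushing [0.7035 0.1226 0.0216] [0.0005, 0.0005] byz [0.7046 0.124  0.02  ] [0.7044 0.1223 0.02  ]
```

>>> apply_moves --pt "-0.175 0.395 0 -0.15 1" --pt "-0.175 0.395 0 -0.15 1" --pt "-0.175 0.395 0 -0.15 1" --pt "-0.175 0.395 0 -0.15 1" --pt "-0.175 0.395 0 -0.15 1" --pt "-0.175 0.395 0 -0.15 1" --pt "-0.175 0.395 0 -0.15 1" --pt "-0.175 0.395 0 -0.15 1" --pt "-0.175 0.395 0 -0.15 1" --pt "-0.175 0.395 0 -0.15 1" --pt "-0.175 0.395 0 -0.15 1"

```text
t: 2.6
ee_pos: [0.5507, 0.2799, 0.2185]
tcp_rot: [[0.255, 0.967, -0.001], [0.967, -0.255, 0.0], [0.0, -0.001, -1.0]]
contact_force: [-0.0, 1.5, 0.5]
width: 1.001
```

Run:
```python
from h import *
s=arm.state();print(s['t'],s['ee_pos'],s['tcp_rot'],s['joint_positions'],s['width'],s['contact_force'])
im=arm.camera('wrist');cv2.imwrite('pics/w1.png',im);
# blue face & white ring contours
hsv=cv2.cvtColor(im,cv2.COLOR_BGR2HSV)
m=cv2.inRange(hsv,(100,100,40),(125,255,255));m=cv2.morphologyEx(m,cv2.MORPH_CLOSE,np.ones((25,25)))
cs=max(cv2.findContours(m,0,2)[0],key=cv2.contourArea);print(cv2.minAreaRect(cs),cv2.approxPolyDP(cs,6,True)[:,0].tolist())
np.save('s1.npy',dict(ee_pos=s['ee_pos'],tcp_rot=s['tcp_rot']),allow_pickle=True)
```

```text
2.6 [0.5507 0.2799 0.2185] [[ 0.2549  0.967  -0.0005]
 [ 0.967  -0.2549  0.0004]
 [ 0.0002 -0.0006 -1.    ]] [-0.4859  0.5634 -0.0324  1.5232  0.0192  1.0556  0.7903] 1.000519884618397 [-0.0438  1.4503  0.5198]
((256.684814453125, 178.375244140625), (67.65773010253906, 46.00032424926758), 85.03025817871094) [[271, 144], [232, 148], [242, 213], [281, 209]]
```

View pics/w1.png

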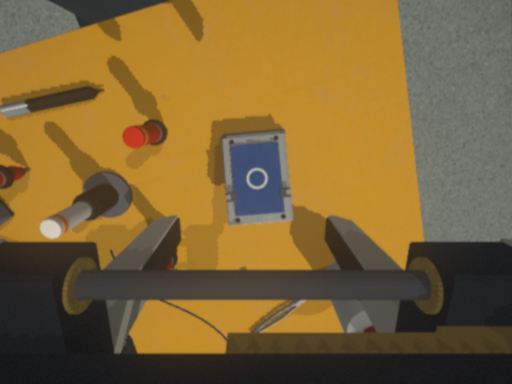

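Run:
```python
from h import *
from scipy.optimize import least_squares
s=np.load('s1.npy',allow_pickle=True).item()
px=np.array([[271,144],[232,148],[242,213],[281,209]],float)+0
def R(psi,t):
    z=np.array([-np.sin(t)*np.cos(psi),-np.sin(t)*np.sin(psi),np.cos(t)]);x=np.array([np.cos(t)*np.cos(psi),np.cos(t)*np.sin(psi),np.sin(t)])
    return np.c_[x,np.cross(z,x),z]
loc=[(-.044,.03),(-.044,-.03),(.044,-.03),(.044,.03)]
pr=lambda p,t:np.array([proj('wrist',p[:3]+R(p[3],t)@np.array([*l,0]),s) for l in loc])
r=least_squares(lambda p:np.r_[(pr(p,np.radians(20))-px).ravel(),(p[2]-.05)*1000],[.56,.283,.05,0])
print(r.x,np.degrees(r.x[3]),r.fun);print(R(r.x[3],np.radians(20)))
print('ring px proj',proj('wrist',r.x[:3],s),'from ring (256.7,178.5)',at_z('wrist',(256.7,178.5),.05,s))
```

```text
[ 0.5611  0.283   0.0477 -0.1128] -6.461307596157334 [ 4.3338 -3.7166 -4.0183 -0.8115 -4.8852  3.8965  4.5171  1.3175 -2.3178]
[[ 0.9337  0.1125 -0.3398]
 [-0.1057  0.9936  0.0385]
 [ 0.342   0.      0.9397]]
ring px proj [256.3575 178.323 ] from ring (256.7,178.5) [0.5609 0.2835 0.05  ]
```

The wrist view shows the coupon at (257,178), with its low side toward the robot at image top. Yaw is about −6.5° and the ring is at (0.560, 0.283, 0.050). Next I move to the dial.

>>> apply_moves --pt "-0.437 0.016 0.04 -0.7 1" --pt "-0.437 0.016 0.04 -0.7 1" --pt "-0.437 0.016 0.04 -0.7 1" --pt "-0.437 0.016 0.04 -0.7 1" --pt "-0.437 0.016 0.04 -0.7 1" --pt "-0.437 0.016 0.04 -0.7 1" --pt "-0.437 0.016 0.04 -0.7 1" --pt "-0.437 0.016 0.04 -0.7 1" --pt "-0.437 0.016 0.04 -0.7 1" --pt "-0.437 0.016 0.04 -0.7 1" --pt "-0.437 0.016 0.04 -0.7 1" --pt "-0.437 0.016 0.04 -0.7 1"

```text
t: 3.85
ee_pos: [0.4563, -0.1434, 0.179]
tcp_rot: [[-0.434, 0.901, 0.001], [0.901, 0.434, 0.001], [0.001, 0.001, -1.0]]
contact_force: [0.4, -0.1, 0.1]
width: 1.001
```

Run:
```python
from h import *
s=arm.state();print(s['t'],s['ee_pos'],s['tcp_rot'],s['joint_positions'],s['contact_force'])
im=arm.camera('wrist');cv2.imwrite('pics/w2.png',im);np.save('s2.npy',dict(ee_pos=s['ee_pos'],tcp_rot=s['tcp_rot']),allow_pickle=True)
q=proj('wrist',[.462,-.148,.05],s);print(q);u,v=(q-60).astype(int);print(u,v)
cv2.imwrite('pics/w2c.png',cv2.resize(im[v:v+120,u:u+120],None,fx=5,fy=5,interpolation=2))
```

```text
3.85 [ 0.4563 -0.1434  0.179 ] [[-0.4342  0.9008  0.001 ]
 [ 0.9008  0.4342  0.0013]
 [ 0.0008  0.0015 -1.    ]] [ 0.3923  0.408  -0.1837  1.9539  0.1003  0.7877  2.1725] [ 0.4403 -0.0795  0.1334]
[245.7249 181.407 ]
185 121
```

View pics/w2c.png

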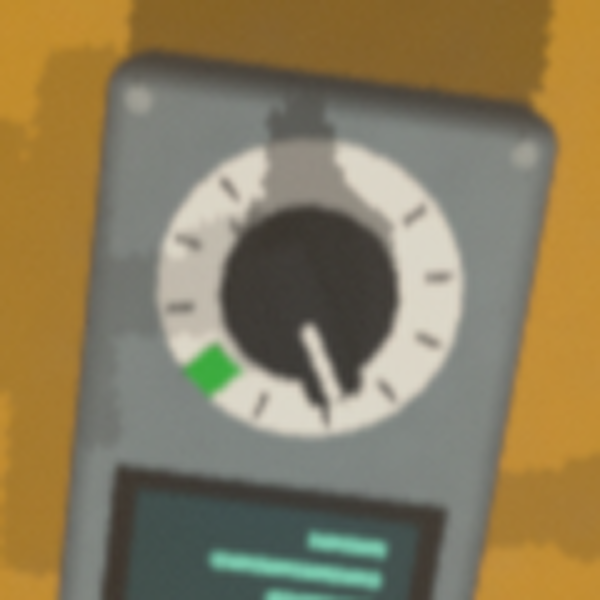

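Run:
```python
from h import *
s=np.load('s2.npy',allow_pickle=True).item()
W=lambda u,v,z:at_z('wrist',(185+(u+.5)/5-.5,121+(v+.5)/5-.5),z,s)
c=W(310,287,.0425);k=W(310,294,.049);g=W(213,370,.0425);p0=W(307,328,.071);p1=W(335,400,.071)
a=lambda d:np.degrees(np.arctan2(d[1],d[0]))
print(c,k,g,'green ang',a(g-c),'|',np.linalg.norm(g-c));print('line ang',a(p1-p0),'from centre',a((p0+p1)/2-c),a(p1-c),p0,p1)
print('tool x ang',a(s['tcp_rot'][:,0]), 'box edges', a(W(440,510,.042)-W(118,470,.042)))
```

```text
[ 0.4599 -0.1481  0.0425] [ 0.4598 -0.148   0.049 ] [ 0.4869 -0.1596  0.0425] green ang -22.979060597599915 | 0.029368405904046987
line ang 45.994812596548144 from centre 42.49972163187568 44.10885738156273 [ 0.4613 -0.1475  0.071 ] [ 0.4727 -0.1357  0.071 ]
tool x ang 115.73566814063298 box edges 108.15354909624142
```

The close crop shows the dial centre at (310,288), the white pointer line toward (335,400) at about 45° world, and the green mark at (213,370) at −23°. That makes the turn about 1.18 rad clockwise. I grip the bar now.

>>> apply_moves --pt "-0.006 0.001 0.03 -0.15 1" --pt "-0.006 0.001 0.06 -0.3 1" --pt "-0.006 0.001 0.095 -0.34 1" --pt "-0.006 0.001 0.126 -0.34 1" --pt "-0.006 0.001 0.126 -0.34 0.6" --pt "-0.006 0.001 0.126 -0.34 0.3" --pt "-0.006 0.001 0.126 -0.34 0" --pt "-0.006 0.001 0.126 -0.34 0" --pt "-0.006 0.001 0.126 -0.34 0" --pt "-0.006 0.001 0.126 -0.34 0" --pt "-0.006 0.001 0.126 -0.34 0"

```text
t: 5.0
ee_pos: [0.459, -0.1515, 0.0531]
tcp_rot: [[-0.706, 0.708, 0.001], [0.708, 0.706, -0.0], [-0.001, 0.0, -1.0]]
contact_force: [0.3, 0.8, 0.4]
width: 0.442
```

>>> apply_moves --pt "0 0 0 0 0" --pt "0 0 0 0 0" --pt "0 0 0 0 0" --pt "0 0 0 0 0" --pt "0 0 0 0 0" --pt "0 0 0 0 0"

```text
t: 5.6
ee_pos: [0.4584, -0.151, 0.0526]
tcp_rot: [[-0.706, 0.708, -0.001], [0.708, 0.706, 0.0], [0.001, -0.0, -1.0]]
contact_force: [-0.7, 1.7, 2.0]
width: 0.127
```

>>> apply_moves --pt "0 0.003 0 0.12 0" --pt "0 0.003 0 0.24 0" --pt "0 0.003 0 0.36 0" --pt "0 0.003 0 0.48 0" --pt "0 0.003 0 0.6 0" --pt "0 0.003 0 0.72 0" --pt "0 0.003 0 0.84 0" --pt "0 0.003 0 0.96 0" --pt "0 0.003 0 1.08 0" --pt "0 0.003 0 1.18 0" --pt "0 0.003 0 1.18 0" --pt "0 0.003 0 1.18 0"

```text
t: 6.8
ee_pos: [0.4577, -0.1474, 0.0526]
tcp_rot: [[0.385, 0.923, -0.007], [0.923, -0.385, 0.003], [0.0, -0.008, -1.0]]
contact_force: [-5.2, 2.4, 7.2]
width: 0.127
```

>>> apply_moves --pt "0 0 0 0 0.5" --pt "0 0 0 0 1" --pt "0 0 0 0 1" --pt "0 0 0 0 1" --pt "0 0 0 0 1" --pt "0 0 -0.03 0 1" --pt "0 0 -0.08 0 1" --pt "0 0 -0.125 0 1" --pt "0 0 -0.125 0 1"

```text
t: 7.7
ee_pos: [0.4649, -0.1508, 0.1832]
tcp_rot: [[0.386, 0.923, 0.013], [0.923, -0.386, -0.004], [0.002, 0.013, -1.0]]
contact_force: [1.2, -0.6, -0.2]
width: 0.853
```

Run:
```python
from h import *
s=arm.state();print(s['t'],s['ee_pos'],s['tcp_rot'],s['joint_positions'],s['width'])
im=arm.camera('wrist');np.save('s3.npy',dict(ee_pos=s['ee_pos'],tcp_rot=s['tcp_rot']),allow_pickle=True)
q=proj('wrist',[.460,-.148,.05],s);u,v=(q-60).astype(int);print(u,v)
cv2.imwrite('pics/w3c.png',cv2.resize(im[v:v+120,u:u+120],None,fx=5,fy=5,interpolation=2))
```

```text
7.7 [ 0.4649 -0.1508  0.1832] [[ 0.3857  0.9225  0.0127]
 [ 0.9226 -0.3857 -0.0036]
 [ 0.0015  0.0131 -0.9999]] [ 0.1383  0.4096  0.1824  1.9403 -0.1026  0.7873  1.5523] 0.8528114776811517
192 111
```

View pics/w3c.png

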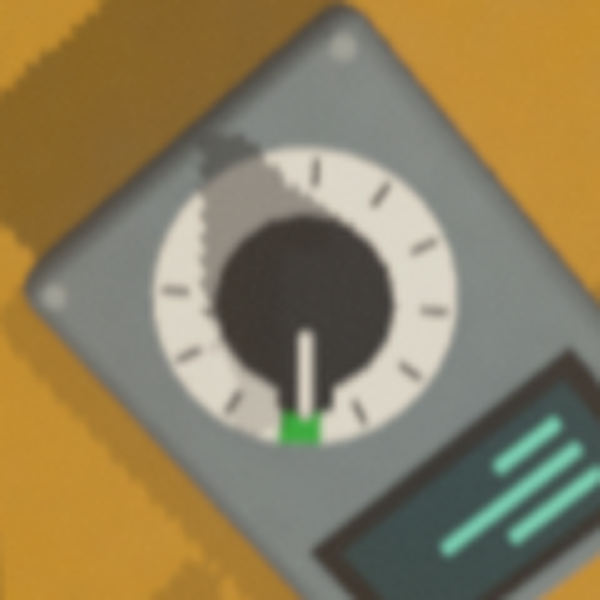

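The pointer line (305,330–412) points at the green patch (300,428), within about 3°, so the dial is set. On to the probe.

>>> apply_moves --pt "0.233 -0.015 0 -0.28 1" --pt "0.233 -0.015 0 -0.28 1" --pt "0.233 -0.015 0 -0.28 1" --pt "0.233 -0.015 0 -0.28 1" --pt "0.233 -0.015 0 -0.28 1" --pt "0.233 -0.015 0 -0.28 1" --pt "0.233 -0.015 0 -0.28 1" --pt "0.233 -0.015 0 -0.28 1" --pt "0.233 -0.015 0 -0.28 1"

```text
t: 8.65
ee_pos: [0.5364, 0.0694, 0.1772]
tcp_rot: [[0.119, 0.993, -0.001], [0.993, -0.119, -0.001], [-0.001, -0.001, -1.0]]
contact_force: [-1.0, -0.2, 0.6]
width: 1.0
```

Run:
```python
from h import *
s=arm.state();print(s['t'],s['ee_pos'],s['tcp_rot'],s['joint_positions'],s['width'])
im=arm.camera('wrist')
hsv=cv2.cvtColor(im,cv2.COLOR_BGR2HSV)
print([(np.round(d['rect']),round(d['score'],2)) for d in arm.look_for('wrist','probe')])
q=proj('wrist',[.541,.070,.122],s);print(q)
m=cv2.inRange(hsv,(0,0,170),(180,60,255));n,l,st,c=cv2.connectedComponentsWithStats(m);print([(st[i].tolist(),c[i]) for i in range(1,n) if st[i][4]>60])
i=min(range(1,n),key=lambda i:np.linalg.norm(c[i]-q) if st[i][4]>60 else 1e9);print(at_z('wrist',c[i],.122,s))
cv2.imwrite('pics/w4.png',im)
```

```text
8.65 [0.5364 0.0694 0.1772] [[ 0.1187  0.9929 -0.0013]
 [ 0.9929 -0.1187 -0.0011]
 [-0.0013 -0.0011 -1.    ]] [-0.2281  0.4937  0.0871  1.7968 -0.0534  0.8548  1.3356] 1.0002667205952946
[(array([121., 120., 170., 155.]), 0.9), (array([334.,  94., 388., 123.]), 0.84), (array([237., 171., 268., 218.]), 0.63), (array([305., 234., 338., 271.]), 0.55)]
[252.8724 205.8256]
[([164, 56, 32, 4, 85], array([179.6706,  57.6235])), ([34, 100, 39, 65, 1055], array([ 56.5668, 134.1488])), ([8, 104, 12, 38, 191], array([ 12.3089, 120.4607])), ([441, 168, 23, 22, 106], array([451.4434, 178.4717])), ([241, 194, 25, 23, 448], array([252.7054, 205.029 ])), ([177, 300, 40, 14, 345], array([196.7159, 306.087 ]))]
[0.5403 0.0699 0.122 ]
```

>>> apply_moves --pt "0.001 0.004 0.03 0 1" --pt "0.001 0.004 0.06 0 1" --pt "0.001 0.004 0.085 0 1" --pt "0.001 0.004 0.1 0 1" --pt "0.001 0.004 0.1 0 1" --pt "0.001 0.004 0.1 0 1"

```text
t: 9.35
ee_pos: [0.5413, 0.0715, 0.078]
tcp_rot: [[0.116, 0.993, 0.0], [0.993, -0.116, -0.0], [-0.0, 0.0, -1.0]]
contact_force: [1.0, 0.4, 0.8]
width: 1.0
```

>>> apply_moves --pt "-0.001 0 0.003 0 0.5" --pt "-0.001 0 0.003 0 0" --pt "-0.001 0 0.003 0 0" --pt "-0.001 0 0.003 0 0" --pt "-0.001 0 0.003 0 0" --pt "-0.001 0 0.003 0 0" --pt "-0.001 0 0.003 0 0" --pt "-0.001 0 0.003 0 0" --pt "-0.001 0 0.003 0 0" --pt "-0.001 0 0.003 0 0" --pt "-0.001 0 0.003 0 0" --pt "-0.001 0 0.003 0 0"

```text
t: 10.55
ee_pos: [0.5408, 0.0709, 0.0746]
tcp_rot: [[0.116, 0.993, -0.0], [0.993, -0.116, -0.0], [-0.0, -0.0, -1.0]]
contact_force: [-0.9, -0.3, 0.4]
width: 0.235
```

Gripped at a width of about 22 mm. The tool can't tilt, so I lift the probe part-way and use the stand's bore to swing it about 20° within the pads, with the top toward the robot.

>>> apply_moves --pt "0 0 -0.01 0 0" --pt "0 0 -0.02 0 0" --pt "0 0 -0.02 0 0" --pt "0 -0.003 -0.02 0 0" --pt "0 -0.006 -0.02 0 0" --pt "0 -0.009 -0.02 0 0" --pt "0 -0.012 -0.02 0 0" --pt "0 -0.012 -0.02 0 0"

```text
t: 11.35
ee_pos: [0.5349, 0.0712, 0.0961]
tcp_rot: [[0.117, 0.993, 0.014], [0.993, -0.117, -0.001], [0.001, 0.014, -1.0]]
contact_force: [7.1, -2.2, -2.0]
width: 0.232
```

Run:
```python
from h import *
s=arm.state();print(s['t'],s['ee_pos'],s['contact_force'],s['moment'],s['width'])
for c,x in (('scene',(.541,.07,.09)),('top',(.541,.07,.09))):
    im=arm.camera(c);u,v=(proj(c,x)-50).astype(int);print(c,u,v)
    cv2.imwrite(f'pics/{c}5.png',im)
a=cv2.imread('pics/scene5.png');b=cv2.imread('pics/top5.png')
f=lambda im,c:(lambda u,v:cv2.resize(im[v:v+100,u:u+100],None,fx=4,fy=4,interpolation=2))(*(proj(c,(.541,.07,.09))-50).astype(int))
cv2.imwrite('pics/c5.png',np.hstack([f(a,'scene'),f(b,'top')]))
```

```text
11.35 [0.5349 0.0712 0.0961] [ 7.0531 -2.1505 -1.9533] [-0.6088 -2.1087 -0.0083] 0.2323159191931912
scene 183 140
top 204 161
```

View pics/c5.png

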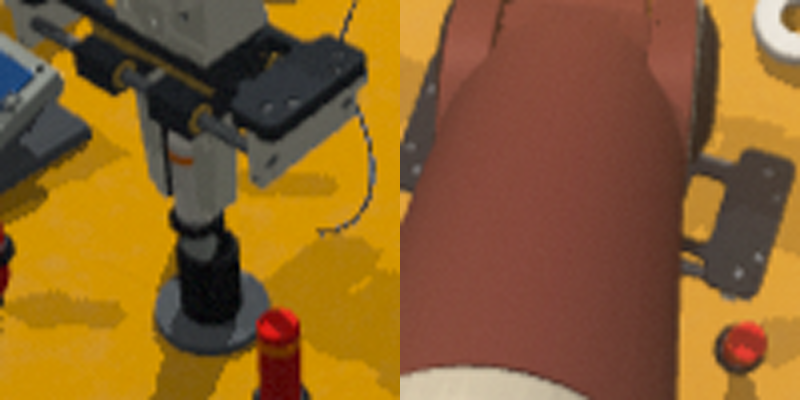

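The probe is still gripped with its nose in the bore, and there is 7 N of side force with 6 mm of arm lag (the arm is compliant). I keep pushing and watch the force.

>>> apply_moves --pt "0 -0.003 0 0 0" --pt "0 -0.006 0 0 0" --pt "0 -0.009 0 0 0" --pt "0 -0.012 0 0 0" --pt "0 -0.012 0 0 0"

```text
t: 11.95
ee_pos: [0.5241, 0.0723, 0.0965]
tcp_rot: [[0.117, 0.993, 0.016], [0.993, -0.117, -0.001], [0.001, 0.016, -1.0]]
contact_force: [7.7, -2.6, -0.8]
width: 0.235
```

Run:
```python
from h import *
s=arm.state();print(s['t'],s['ee_pos'],s['contact_force'],s['moment'],s['width'],s['tcp_rot'][:,2])
im=arm.camera('scene');cv2.imwrite('pics/scene6.png',im)
```

```text
11.95 [0.5241 0.0723 0.0965] [ 7.6919 -2.6011 -0.814 ] [-0.6898 -2.2965 -0.0544] 0.2345308863423036 [ 0.016  -0.001  -0.9999]
```

>>> apply_moves --pt "0 -0.003 0 0 0" --pt "0 -0.006 0 0 0" --pt "0 -0.008 0 0 0" --pt "0 -0.008 0 0 0"

```text
t: 12.4
ee_pos: [0.512, 0.0739, 0.0956]
tcp_rot: [[0.117, 0.993, 0.007], [0.993, -0.117, -0.001], [0.0, 0.007, -1.0]]
contact_force: [5.0, -1.5, 1.2]
width: 0.23
```

>>> apply_moves --pt "0 0.003 0 0 0" --pt "0 0.003 0 0 0" --pt "0 0.001 -0.01 0 0" --pt "0 -0.002 -0.02 0 0" --pt "0 -0.005 -0.03 0 0" --pt "0 -0.006 -0.05 0 0" --pt "0 -0.006 -0.08 0 0" --pt "0 -0.006 -0.08 0 0" --pt "0 -0.006 -0.08 0 0"

```text
t: 13.3
ee_pos: [0.5022, 0.0759, 0.1751]
tcp_rot: [[0.115, 0.993, -0.001], [0.993, -0.115, 0.001], [0.0, -0.001, -1.0]]
contact_force: [-0.4, 0.2, -0.8]
width: 0.232
```

Run:
```python
from h import *
s=arm.state();print(s['t'],s['ee_pos'],s['contact_force'],s['moment'],s['width'],s['tcp_rot'][:,2])
im=arm.camera('scene');cv2.imwrite('pics/scene7.png',im)
g=s['ee_pos']-.019*s['tcp_rot'][:,2];u,v=(proj('scene',g-[0,0,.03])-[70,55]).astype(int);print(u,v,g)
cv2.imwrite('pics/c7.png',cv2.resize(im[v:v+110,u:u+140],None,fx=5,fy=5,interpolation=2))
for a in (0,10,15,20,25,30):
    ax=np.r_[-np.sin(np.radians(a))*np.array([.993,-.117]),np.cos(np.radians(a))]
    print(a,[((proj('scene',g+ax*l)-[u,v])*5).round() for l in (-.08,-.036,-.031,.028)])
```

```text
13.3 [0.5022 0.0759 0.1751] [-0.3807  0.2164 -0.8068] [-0.0224  0.0604  0.0413] 0.23175992171637558 [-0.0006  0.0005 -1.    ]
147 118 [0.5022 0.0759 0.1941]
0 [array([364., 368.]), array([355., 290.]), array([354., 280.]), array([341., 164.])]
10 [array([387., 349.]), array([366., 281.]), array([364., 273.]), array([332., 171.])]
15 [array([398., 338.]), array([371., 276.]), array([368., 268.]), array([328., 175.])]
20 [array([409., 326.]), array([376., 270.]), array([373., 264.]), array([323., 179.])]
25 [array([419., 314.]), array([381., 265.]), array([377., 259.]), array([319., 184.])]
30 [array([429., 301.]), array([386., 258.]), array([381., 253.]), array([315., 189.])]
```

View pics/c7.png

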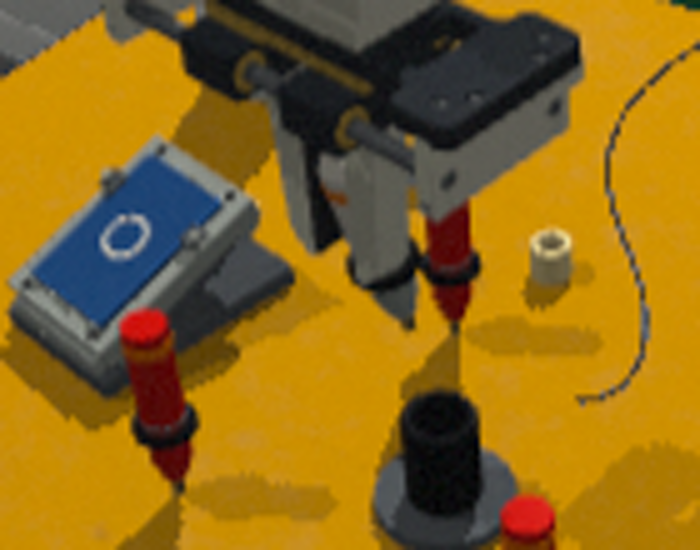

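The probe is out of the stand. The tip in the crop is at (409,327), and the 20° prediction is (409,326). Now I move above the ring with a standoff of about 30 mm along the normal.

>>> apply_moves --pt "0.04 -0.001 0 0 0" --pt "0.08 -0.001 0 0 0" --pt "0.12 -0.002 0 0 0" --pt "0.16 -0.003 0 0 0" --pt "0.2 -0.004 0.01 0 0" --pt "0.213 -0.004 0.025 0 0" --pt "0.213 -0.004 0.04 0 0" --pt "0.213 -0.004 0.04 0 0" --pt "0.213 -0.004 0.04 0 0"

```text
t: 14.25
ee_pos: [0.5232, 0.2858, 0.1335]
tcp_rot: [[0.117, 0.993, -0.003], [0.993, -0.117, -0.002], [-0.003, -0.002, -1.0]]
contact_force: [0.2, -0.9, -0.6]
width: 0.23
```

```bash
cat > look.py <<'E'
from h import *
import sys
s=arm.state();print(s['t'],s['ee_pos'],s['contact_force'],s['width'],s['tcp_rot'][:,:].tolist())
a=arm.camera('scene');b=arm.camera('top');tag=sys.argv[1];cv2.imwrite(f'pics/scene{tag}.png',a);cv2.imwrite(f'pics/top{tag}.png',b)
S=np.array([.56,.2833,.05]);o=[]
g=s['ee_pos']-.019*s['tcp_rot'][:,2];y=s['tcp_rot'][:2,1]
for im,c in((a,'scene'),(b,'top')):
    u,v=(proj(c,S+[0,0,.02])-[33,45]).astype(int);o.append(cv2.resize(im[v:v+90,u:u+66],None,fx=6,fy=6,interpolation=2));off=0 if c=='scene' else 396
    P=lambda x:((proj(c,x)-[u,v]+.5)*6+[off,0]).round().tolist()
    print(c,(u,v),'spot',P(S))
    for t in (16,20,24):
        ax=np.r_[-np.sin(np.radians(t))*y,np.cos(np.radians(t))];print(t,'tip,collar,top',[P(g+ax*l) for l in(-.08,-.0335,.028)])
cv2.imwrite(f'pics/c{tag}.png',np.hstack(o))
E
python3 look.py 8
```

```text
14.25 [0.5232 0.2858 0.1335] [ 0.2483 -0.8989 -0.6114] 0.22976320301624995 [[0.11691756584283142, 0.9931379839219833, -0.0026884361188987834], [0.9931377640695995, -0.11692422918737473, -0.0024710742147422762], [-0.002768460984672538, -0.0023810754537625096, -0.9999933330295057]]
scene (np.int64(137), np.int64(114)) spot [214.0, 311.0]
16 tip,collar,top [[178.0, 283.0], [132.0, 210.0], [66.0, 104.0]]
20 tip,collar,top [[188.0, 273.0], [137.0, 206.0], [62.0, 108.0]]
24 tip,collar,top [[196.0, 263.0], [141.0, 202.0], [59.0, 112.0]]
top (np.int64(136), np.int64(143)) spot [609.0, 287.0]
16 tip,collar,top [[585.0, 308.0], [543.0, 314.0], [479.0, 322.0]]
20 tip,collar,top [[588.0, 295.0], [544.0, 308.0], [478.0, 327.0]]
24 tip,collar,top [[592.0, 281.0], [546.0, 302.0], [477.0, 333.0]]
```

View pics/c8.png

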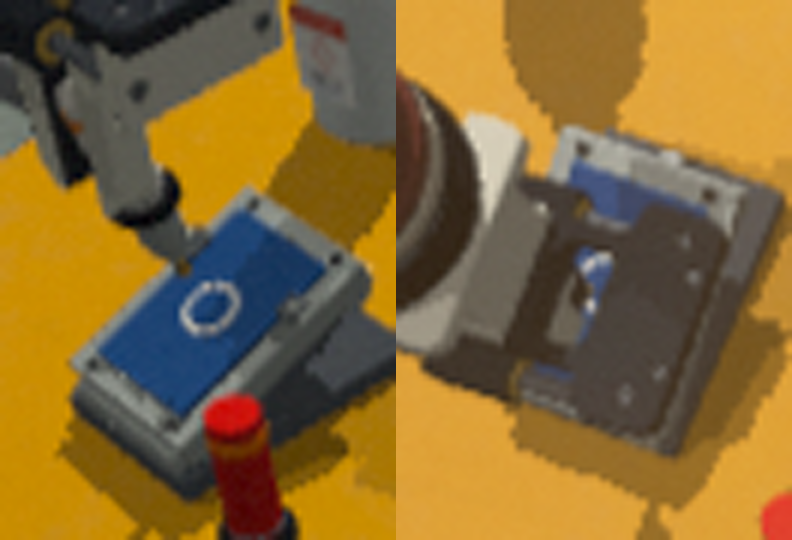

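Run:
```python
from h import *
s=arm.state();w=arm.camera('wrist')
r=arm.regions_of('wrist','probe');print([(np.round(d['rect']),round(d['score'],2)) for d in r])
a=arm.camera('scene');r2=arm.regions_of('scene','probe');print([(np.round(d['rect']),round(d['score'],2)) for d in r2])
c1=cv2.resize(w[110:330,160:350],None,fx=2.5,fy=2.5,interpolation=2)
c2=cv2.resize(a[110:175,130:180],None,fx=6,fy=8.46,interpolation=cv2.INTER_CUBIC)
c2=cv2.resize(a[112:172,135:173],None,fx=8,fy=8,interpolation=cv2.INTER_CUBIC)
h=max(c1.shape[0],c2.shape[0]);p=lambda x:cv2.copyMakeBorder(x,0,h-x.shape[0],0,0,0)
o=np.hstack([p(c1),p(c2)]);print(o.shape,c1.shape);cv2.imwrite('pics/c9.png',o)
g=s['ee_pos']-.019*s['tcp_rot'][:,2]
y=s['tcp_rot'][:2,1];t=np.radians(20);ax=np.r_[-np.sin(t)*y,np.cos(t)]
for l in (-.08,-.0335,0,.028): print(l,((proj('wrist',g+ax*l,s)-[160,110]+.5)*2.5).round(),((proj('scene',g+ax*l)-[135,112]+.5)*8+[c1.shape[1],0]).round())
```

```text
[(array([230., 220., 273., 272.]), 0.85), (array([ 76., 136., 148., 180.]), 0.71)]
[(array([171., 181., 187., 216.]), 0.78), (array([147., 128., 170., 158.]), 0.67), (array([249., 219., 259., 251.]), 0.65), (array([230., 148., 244., 184.]), 0.62)]
(550, 779, 3) (550, 475, 3)
-0.08 [230. 302.] [741. 374.]
-0.0335 [229. 315.] [673. 284.]
0 [229. 330.] [621. 215.]
0.028 [228. 347.] [574. 153.]
```

View pics/c9.png

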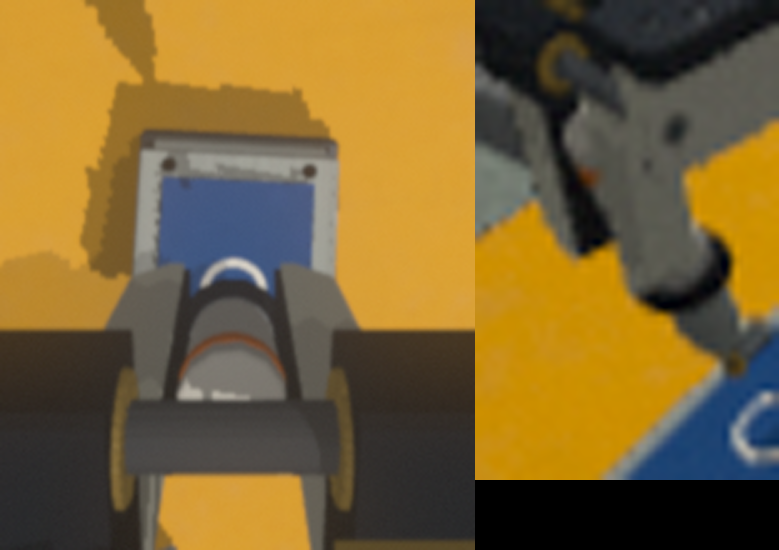

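Run:
```python
from h import *
s=arm.state();R=s['tcp_rot'];g=s['ee_pos']-.019*R[:,2];yy=np.r_[R[:2,1],0]
for t in (12,16,20,24):
    a=np.radians(t);ax=-np.sin(a)*yy+np.r_[0,0,np.cos(a)];pe=-np.cos(a)*yy-np.r_[0,0,np.sin(a)]
    f=lambda l,r:((proj('wrist',g+ax*l+pe*r,s)-[160,110]+.5)*2.5).round()
    print(t,'collar low/top edge',f(-.036,.0155),f(-.031,.0155),'barrel at collar',f(-.031,.011),'top rim',f(.028,.011))
print('ring',((proj('wrist',[.56,.2833,.05],s)-[160,110]+.5)*2.5).round())
w=arm.camera('wrist')
print(w[215:250,252].tolist())
```

```text
12 collar low/top edge [229. 242.] [229. 245.] barrel at collar [229. 261.] top rim [228. 311.]
16 collar low/top edge [229. 251.] [229. 252.] barrel at collar [229. 268.] top rim [228. 300.]
20 collar low/top edge [229. 259.] [229. 260.] barrel at collar [229. 276.] top rim [228. 289.]
24 collar low/top edge [229. 268.] [229. 268.] barrel at collar [229. 284.] top rim [228. 279.]
ring [231. 291.]
[[194, 204, 210], [173, 171, 172], [142, 115, 105], [130, 88, 65], [128, 86, 63], [122, 81, 58], [100, 70, 56], [66, 55, 53], [47, 47, 49], [48, 47, 50], [48, 48, 51], [47, 47, 50], [50, 49, 52], [59, 60, 62], [73, 74, 77], [82, 85, 89], [85, 89, 93], [85, 90, 94], [86, 90, 95], [87, 92, 96], [85, 90, 93], [85, 90, 93], [85, 91, 94], [85, 90, 94], [85, 90, 94], [84, 90, 93], [83, 89, 94], [71, 80, 95], [51, 69, 97], [42, 64, 102], [48, 73, 114], [62, 81, 114], [78, 87, 102], [85, 90, 95], [89, 94, 98]]
```

```bash
cat > fit.py <<'E'
from h import *
from scipy.optimize import least_squares
s=arm.state();R=s['tcp_rot'];g0=s['ee_pos']-.019*R[:,2];yy=np.r_[R[:2,1],0]
def model(p,s=s):
    t,d,sg=p;ax=-np.sin(t)*yy+np.r_[0,0,np.cos(t)];pe=-np.cos(t)*yy-np.r_[0,0,np.sin(t)];g=g0+d*yy+sg*ax
    return g,ax,pe
def res(p):
    g,ax,pe=model(p);W=lambda l,r:proj('wrist',g+ax*l+pe*r,s)[1]
    return np.r_[W(-.031,.0155)-221.6,W(-.031,.011)-229,(proj('scene',g+ax*-.08)-TIP)*1,(proj('scene',g+ax*-.0335)-COL)*.6, p[2]*100]
C=lambda u,v:np.array([135+(u-475)/8-.5+.4,112+v/8-.5+.4])
TIP=C(735,367);COL=C(683,280)
r=least_squares(res,[.3,0,0]);print(np.degrees(r.x[0]),r.x[1:],r.fun.round(2))
g,ax,pe=model(r.x);print('ax',ax,'tip',g-.08*ax,'band rows',[proj('wrist',g+ax*l+pe*.011,s)[1].round(1) for l in (.014,.018,.022,.028)])
for t in (12,16,20,24):
    q=least_squares(lambda p:res([np.radians(t),*p])[:],[0,0]);print(t,q.cost,q.x,q.fun.round(1))
E
python3 fit.py
```

```text
13.733500850704136 [0.0095 0.002 ] [ 0.41 -0.5   0.32  0.36 -0.09 -0.87  0.2 ]
ax [-0.2358  0.0276  0.9714] tip [0.5519 0.284  0.0785] band rows [np.float64(244.1), np.float64(246.0), np.float64(247.9), np.float64(251.1)]
12 0.9027617882796184 [0.0104 0.0022] [ 0.5 -0.4 -0.1  0.8 -0.1 -0.9  0.2]
16 1.0262312351028045 [0.0084 0.0017] [ 0.3 -0.6  0.9 -0.2 -0.1 -0.9  0.2]
20 3.002991764563525 [0.0062 0.0009] [ 0.1 -0.8  1.9 -1.1 -0.  -0.9  0.1]
24 6.754372095573454 [ 0.0037 -0.0003] [-0.1 -1.   2.8 -2.   0.  -0.9 -0. ]
```

Cross-check: the wrist rows (collar at 221.6, barrel at 229) disagree with a clean 20° pivot. A combined fit gives about 14° tilt, with the probe slid about 9 mm in the pads. That is too close to the limit, so I'll set it back in the stand and regrip near the top. There the lever is longer, less pad length resists turning, and I can offset the pads to allow for the slide.

>>> apply_moves --pt "0 0 -0.02 0 0" --pt "-0.04 0.002 -0.035 0 0" --pt "-0.08 0.004 -0.035 0 0" --pt "-0.12 0.006 -0.035 0 0" --pt "-0.16 0.008 -0.035 0 0" --pt "-0.2 0.01 -0.035 0 0" --pt "-0.214 0.011 -0.02 0 0" --pt "-0.214 0.011 0.0 0 0" --pt "-0.214 0.011 0.008 0 0" --pt "-0.214 0.011 0.008 0 0" --pt "-0.214 0.011 0.008 0 0"

```text
t: 15.7
ee_pos: [0.5104, 0.0745, 0.1271]
tcp_rot: [[0.114, 0.993, 0.001], [0.993, -0.114, 0.0], [0.001, 0.001, -1.0]]
contact_force: [-0.2, -0.2, -0.4]
width: 0.231
```

Run:
```python
from h import *
s=arm.state();print(s['t'],s['ee_pos'],s['contact_force'],s['width'])
a=arm.camera('scene')
t=s['ee_pos']+np.array([.0287,-.0018,-.055]);print('tip',t)
u,v=(proj('scene',[.5405,.07,.058])-[35,30]).astype(int)
P=lambda x:((proj('scene',x)-[u,v]+.5)*8).round()
print('tip px',P(t),'bore px',P([.5405,.07,.058]))
cv2.imwrite('pics/c10.png',cv2.resize(a[v:v+60,u:u+70],None,fx=8,fy=8,interpolation=2))
```

```text
15.7 [0.5104 0.0745 0.1271] [-0.1743 -0.2169 -0.3565] 0.23086788017109347
tip [0.5391 0.0727 0.0721]
tip px [275. 215.] bore px [288. 251.]
```

View pics/c10.png

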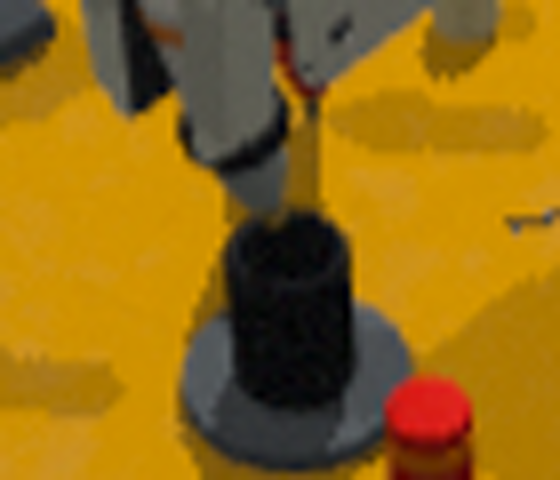

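The tip is at (272,212) over the bore mouth centred at (288,247), matching the fitted prediction. I insert along its axis, then straighten and release.

>>> apply_moves --pt "-0.0025 0.0017 0.007 0 0" --pt "-0.0025 0.0017 0.014 0 0" --pt "-0.0025 0.0035 0.022 0 0" --pt "-0.0025 0.0055 0.029 0 0" --pt "-0.0025 0.011 0.034 0 0" --pt "-0.0025 0.018 0.039 0 0" --pt "-0.0025 0.024 0.044 0 0" --pt "-0.0025 0.024 0.044 0 0"

```text
t: 16.55
ee_pos: [0.5289, 0.0697, 0.0804]
tcp_rot: [[0.114, 0.993, -0.012], [0.993, -0.114, 0.001], [-0.0, -0.012, -1.0]]
contact_force: [-4.8, 2.4, -3.6]
width: 0.233
```

>>> apply_moves --pt "0 0 0 0 0.3" --pt "0 0 0 0 0.3" --pt "0 0 0 0 0.6" --pt "0 0 0 0 1" --pt "0 0 0 0 1" --pt "0 0 -0.03 0 1" --pt "0 0 -0.07 0 1" --pt "0 0 -0.1 0 1" --pt "0 0 -0.1 0 1"

```text
t: 17.45
ee_pos: [0.5368, 0.0686, 0.1872]
tcp_rot: [[0.116, 0.993, 0.01], [0.993, -0.116, 0.001], [0.003, 0.01, -1.0]]
contact_force: [0.7, 0.4, 0.3]
width: 0.854
```

Run:
```python
from h import *
s=arm.state();print(s['t'],s['ee_pos'],s['tcp_rot'][:,0],s['contact_force'],s['width'])
im=arm.camera('wrist');cv2.imwrite('pics/w11.png',im)
hsv=cv2.cvtColor(im,cv2.COLOR_BGR2HSV);q=proj('wrist',[.5405,.07,.122],s)
m=cv2.inRange(hsv,(0,0,170),(180,60,255));n,l,st,c=cv2.connectedComponentsWithStats(m)
for i in range(1,n):
    if st[i][4]>60 and np.linalg.norm(c[i]-q)<60: print(st[i].tolist(),c[i],at_z('wrist',c[i],.122,s))
print(q,[(np.round(d['rect']),round(d['score'],2)) for d in arm.look_for('wrist','probe')])
```

```text
17.45 [0.5368 0.0686 0.1872] [0.1158 0.9933 0.0026] [0.6826 0.4158 0.304 ] 0.8544781293925888
[241, 189, 24, 23, 421] [252.4252 200.0285] [0.5403 0.0692 0.122 ]
[253.3655 200.1514] [(array([301., 229., 330., 270.]), 0.96), (array([129., 118., 172., 152.]), 0.93), (array([237., 170., 267., 212.]), 0.74), (array([330.,  92., 382., 123.]), 0.6)]
```

>>> apply_moves --pt "0.0015 0.0075 0.03 0 1" --pt "0.0015 0.0075 0.06 0 1" --pt "0.0015 0.0075 0.08 0 1" --pt "0.0015 0.0075 0.08 0 1" --pt "0.0015 0.0075 0.08 0 1"

```text
t: 18.05
ee_pos: [0.5404, 0.0689, 0.1017]
tcp_rot: [[0.116, 0.993, -0.003], [0.993, -0.116, -0.001], [-0.001, -0.003, -1.0]]
contact_force: [-0.1, -0.1, 0.8]
width: 0.999
```

>>> apply_moves --pt "0 0.004 -0.004 0 0.6" --pt "0 0.004 -0.004 0 0.3" --pt "0 0.004 -0.004 0 0" --pt "0 0.004 -0.004 0 0" --pt "0 0.004 -0.004 0 0" --pt "0 0.004 -0.004 0 0" --pt "0 0.004 -0.004 0 0" --pt "0 0.004 -0.004 0 0" --pt "0 0.004 -0.004 0 0" --pt "0 0.004 -0.004 0 0" --pt "0 0.004 -0.004 0 0" --pt "0 0.004 -0.004 0 0"

```text
t: 19.25
ee_pos: [0.5451, 0.0685, 0.1066]
tcp_rot: [[0.115, 0.993, -0.0], [0.993, -0.115, -0.0], [-0.0, -0.0, -1.0]]
contact_force: [0.6, 0.1, -0.7]
width: 0.226
```

>>> apply_moves --pt "0 0 -0.01 0 0" --pt "0 0 -0.022 0 0" --pt "0 0 -0.022 0 0" --pt "0 -0.004 -0.022 0 0" --pt "0 -0.008 -0.022 0 0" --pt "0 -0.012 -0.022 0 0" --pt "0 -0.016 -0.022 0 0" --pt "0 -0.018 -0.022 0 0" --pt "0 -0.018 -0.022 0 0"

```text
t: 20.15
ee_pos: [0.5275, 0.0706, 0.129]
tcp_rot: [[0.115, 0.993, 0.001], [0.993, -0.115, -0.0], [0.0, 0.001, -1.0]]
contact_force: [2.4, -1.4, 2.9]
width: 0.23
```

```bash
cat > meas.py <<'E'
from h import *
import sys
s=arm.state();print(s['t'],s['ee_pos'],s['contact_force'],s['width'])
w=arm.camera('wrist');cv2.imwrite(f'pics/wm{sys.argv[1]}.png',w)
cv2.imwrite(f'pics/sm{sys.argv[1]}.png',arm.camera('scene'))
col=w[150:290,250:255].mean(1).round()
prev=None
for i,c in enumerate(col):
    if prev is None or np.abs(c-prev).max()>14: print(150+i,c.astype(int).tolist(),end=' ')
    prev=c
print()
R=s['tcp_rot'];yy=np.r_[R[:2,1],0];g0=s['ee_pos']+np.r_[0,0,.122-.1066-.028]
for d in (-.004,0,.004):
  for t in (0,10,15,20,25):
    a=np.radians(t);ax=-np.sin(a)*yy+np.r_[0,0,np.cos(a)];pe=-np.cos(a)*yy-np.r_[0,0,np.sin(a)]
    h=g0+np.r_[0,0,.02]+d*yy; g=h-ax*.02
    f=lambda l,r:round(proj('wrist',g+ax*l+pe*r,s)[1],1)
    print(d,t,'collar',f(-.031,.0155),f(-.036,.0155),'barrel',f(-.031,.011),'toprim',f(.028,.011))
E
python3 meas.py a
```

```text
20.15 [0.5275 0.0706 0.129 ] [ 2.4071 -1.3853  2.8912] 0.22986465334820294
150 [52, 161, 216] 154 [47, 136, 185] 155 [46, 125, 169] 160 [48, 105, 140] 161 [54, 88, 111] 162 [64, 80, 95] 178 [41, 59, 74] 198 [81, 89, 97] 199 [95, 104, 111] 209 [71, 90, 118] 210 [53, 85, 130] 211 [59, 95, 146] 212 [80, 105, 144] 213 [99, 112, 128] 214 [118, 129, 136] 215 [144, 156, 163] 216 [163, 176, 183] 219 [192, 205, 212] 220 [210, 221, 227] 249 [143, 195, 224] 250 [91, 176, 224] 251 [67, 170, 223] 269 [58, 138, 186] 270 [58, 95, 121] 271 [60, 70, 79] 
-0.004 0 collar 181.4 179.8 barrel 187.0 toprim 214.9
-0.004 10 collar 192.0 191.2 barrel 197.6 toprim 211.6
-0.004 15 collar 197.4 197.1 barrel 203.1 toprim 210.2
-0.004 20 collar 203.0 203.1 barrel 208.6 toprim 208.9
-0.004 25 collar 208.6 209.1 barrel 214.2 toprim 207.8
0 0 collar 186.4 184.7 barrel 191.9 toprim 221.3
0 10 collar 196.8 195.9 barrel 202.4 toprim 218.0
0 15 collar 202.2 201.8 barrel 207.8 toprim 216.6
0 20 collar 207.7 207.7 barrel 213.3 toprim 215.3
0 25 collar 213.3 213.7 barrel 218.9 toprim 214.1
0.004 0 collar 191.3 189.5 barrel 196.8 toprim 227.7
0.004 10 collar 201.6 200.6 barrel 207.1 toprim 224.3
0.004 15 collar 206.9 206.4 barrel 212.5 toprim 222.9
0.004 20 collar 212.3 212.2 barrel 217.9 toprim 221.5
0.004 25 collar 217.9 218.2 barrel 223.5 toprim 220.4
```

>>> apply_moves --pt "0 -0.004 0.001 0 0" --pt "0 -0.008 0.002 0 0" --pt "0 -0.012 0.003 0 0" --pt "0 -0.016 0.003 0 0" --pt "0 -0.018 0.003 0 0" --pt "0 -0.018 0.003 0 0"

```text
t: 20.85
ee_pos: [0.5086, 0.0729, 0.1253]
tcp_rot: [[0.115, 0.993, -0.001], [0.993, -0.115, -0.0], [-0.0, -0.001, -1.0]]
contact_force: [2.6, -0.9, 0.1]
width: 0.229
```

```bash
python3 meas.py b
```

```text
20.85 [0.5086 0.0729 0.1253] [ 2.6128 -0.9338  0.1317] 0.22946796558575425
150 [55, 172, 228] 173 [47, 131, 177] 179 [52, 102, 136] 180 [59, 84, 105] 212 [53, 74, 99] 213 [75, 98, 128] 214 [113, 131, 151] 215 [146, 160, 170] 216 [165, 178, 186] 217 [182, 195, 203] 218 [196, 210, 216] 250 [151, 195, 224] 251 [95, 178, 226] 252 [65, 172, 226] 269 [62, 140, 188] 270 [59, 96, 122] 271 [60, 71, 80] 
-0.004 0 collar 181.6 180.0 barrel 187.1 toprim 214.8
-0.004 10 collar 192.1 191.4 barrel 197.7 toprim 211.5
-0.004 15 collar 197.5 197.2 barrel 203.2 toprim 210.1
-0.004 20 collar 203.1 203.2 barrel 208.7 toprim 208.8
-0.004 25 collar 208.7 209.3 barrel 214.3 toprim 207.7
0 0 collar 186.5 184.8 barrel 192.1 toprim 221.2
0 10 collar 196.9 196.1 barrel 202.5 toprim 217.9
0 15 collar 202.3 201.9 barrel 207.9 toprim 216.5
0 20 collar 207.8 207.8 barrel 213.4 toprim 215.2
0 25 collar 213.4 213.8 barrel 219.0 toprim 214.1
0.004 0 collar 191.4 189.7 barrel 196.9 toprim 227.6
0.004 10 collar 201.7 200.8 barrel 207.3 toprim 224.3
0.004 15 collar 207.0 206.5 barrel 212.6 toprim 222.8
0.004 20 collar 212.5 212.4 barrel 218.1 toprim 221.5
0.004 25 collar 218.0 218.3 barrel 223.6 toprim 220.3
```

The wrist rows now put the orange band and top rim almost over the collar, which fits a tilt of about 20° with a slide of about 0. I lift out along the axis.

>>> apply_moves --pt "0 0.002 0 0 0" --pt "0 -0.0015 -0.01 0 0" --pt "0 -0.005 -0.02 0 0" --pt "0 -0.008 -0.03 0 0" --pt "0 -0.008 -0.05 0 0" --pt "0 -0.008 -0.08 0 0" --pt "0 -0.008 -0.08 0 0" --pt "0 -0.008 -0.08 0 0"

```text
t: 21.75
ee_pos: [0.501, 0.0737, 0.2064]
tcp_rot: [[0.115, 0.993, 0.001], [0.993, -0.115, 0.0], [0.0, 0.001, -1.0]]
contact_force: [0.9, -0.4, -1.5]
width: 0.228
```

```bash
python3 meas.py c | head -2
python3 - <<'E'
from h import *
s=arm.state();a=cv2.imread('pics/smc.png');w=cv2.imread('pics/wmc.png')
R=s['tcp_rot'];yy=np.r_[R[:2,1],0];h=s['ee_pos']+np.r_[0,0,.0075]
u,v=(proj('scene',h-[0,0,.04])-[27,35]).astype(int)
for t in (12,16,20,24):
    x=np.radians(t);ax=-np.sin(x)*yy+np.r_[0,0,np.cos(x)];pe=-np.cos(x)*yy-np.r_[0,0,np.sin(x)]
    P=lambda l:((proj('scene',h+ax*(l-.02))-[u,v]+.5)*8).round().tolist();W=lambda l,r:round(proj('wrist',h+ax*(l-.02)+pe*r,s)[1],1)
    print(t,'scene tip,collar,grip',P(-.08),P(-.0335),P(0),'wrist collar,barrel,toprim',W(-.031,.0155),W(-.031,.011),W(.028,.011))
c1=cv2.resize(a[v:v+70,u:u+55],None,fx=8,fy=8,interpolation=2);c2=cv2.resize(w[180:290,225:280],None,fx=5,fy=5,interpolation=2)
cv2.imwrite('pics/c12.png',np.hstack([c1,cv2.copyMakeBorder(c2,0,10,0,0,0)]))
E
```

```text
21.75 [0.501  0.0737 0.2064] [ 0.9287 -0.4324 -1.4632] 0.22764764723593608
150 [56, 170, 226] 165 [46, 129, 176] 170 [55, 93, 120] 171 [65, 84, 101] 183 [49, 67, 83] 212 [74, 92, 114] 213 [79, 103, 132] 214 [106, 125, 146] 215 [143, 157, 168] 216 [171, 184, 193] 250 [159, 197, 221] 251 [104, 179, 223] 252 [68, 172, 225] 269 [63, 138, 185] 270 [60, 96, 121] 271 [60, 70, 80] 
12 scene tip,collar,grip [300.0, 414.0] [261.0, 303.0] [231.0, 216.0] wrist collar,barrel,toprim 199.1 204.8 217.4
16 scene tip,collar,grip [318.0, 396.0] [271.0, 293.0] [235.0, 212.0] wrist collar,barrel,toprim 203.5 209.1 216.3
20 scene tip,collar,grip [335.0, 378.0] [281.0, 283.0] [238.0, 208.0] wrist collar,barrel,toprim 207.9 213.5 215.2
24 scene tip,collar,grip [351.0, 358.0] [290.0, 272.0] [242.0, 204.0] wrist collar,barrel,toprim 212.4 218.0 214.3
```

View pics/c12.png

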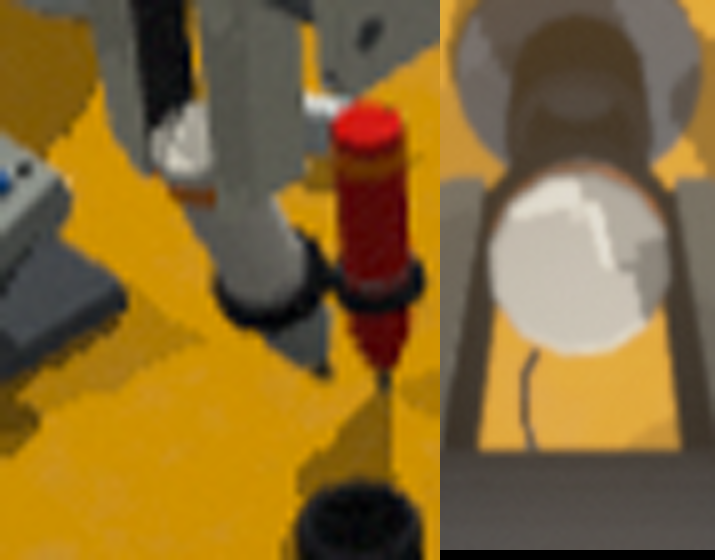

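The tilt now checks at about 20° in both views: collar-to-tip is (52,91) px against a prediction of (54,95), and the wrist band/rim rows agree. Next I go to 20 mm standoff.

>>> apply_moves --pt "0.04 -0.001 0 0 0" --pt "0.08 -0.002 0 0 0" --pt "0.12 -0.003 0 0 0" --pt "0.16 -0.005 0 0 0" --pt "0.195 -0.006 0.01 0 0" --pt "0.214 -0.006 0.03 0 0" --pt "0.214 -0.006 0.045 0 0" --pt "0.214 -0.006 0.051 0 0" --pt "0.214 -0.006 0.051 0 0" --pt "0.214 -0.006 0.051 0 0"

```text
t: 22.85
ee_pos: [0.5206, 0.2861, 0.1548]
tcp_rot: [[0.117, 0.993, 0.0], [0.993, -0.117, -0.001], [-0.001, 0.0, -1.0]]
contact_force: [0.5, -0.2, -0.8]
width: 0.23
```

Run:
```python
from h import *
s=arm.state();print(s['t'],s['ee_pos'],s['contact_force'],s['width'],s['tcp_rot'][:,2])
a=arm.camera('scene');cv2.imwrite('pics/s13.png',a)
S=np.array([.56,.2833,.05]);tip=s['ee_pos']+[.0335,-.003,-.0865]
n=np.array([-.34,.0385,.94]);dt=tip-S;print('tip-S',dt,'along n',dt@n,'lateral',dt-n*(dt@n))
u,v=(proj('scene',S)-[35,35]).astype(int);print('px tip',(proj('scene',tip)-[u,v]+.5)*8,'spot',(proj('scene',S)-[u,v]+.5)*8)
cv2.imwrite('pics/c13.png',cv2.resize(a[v:v+60,u:u+70],None,fx=8,fy=8,interpolation=2))
# automatic: white ring centroid & brass pixels
c=a[v:v+60,u:u+70].astype(int);hsv=cv2.cvtColor(a[v:v+60,u:u+70],cv2.COLOR_BGR2HSV)
m=cv2.inRange(hsv,(0,0,120),(180,110,255));nn,l,st,ce=cv2.connectedComponentsWithStats(m);print([(st[i].tolist(),((ce[i]+.5)*8).round()) for i in range(1,nn) if st[i][4]>8])
```

```text
22.85 [0.5206 0.2861 0.1548] [ 0.5078 -0.1615 -0.7851] 0.22951092502079007 [ 0.0001 -0.0005 -1.    ]
tip-S [-0.0059 -0.0002  0.0183] along n 0.019203834442958336 lateral [ 0.0006 -0.001   0.0002]
px tip [262.4944 252.3922] spot [285.0562 287.2355]
[([0, 2, 5, 8, 23], array([14., 46.])), ([7, 2, 6, 6, 23], array([82., 44.])), ([21, 10, 5, 8, 12], array([189., 111.])), ([35, 15, 8, 8, 17], array([311., 151.])), ([42, 17, 9, 7, 32], array([372., 165.])), ([12, 29, 15, 17, 46], array([155., 301.])), ([30, 31, 10, 9, 43], array([279., 283.])), ([15, 46, 12, 9, 35], array([170., 400.])), ([28, 46, 12, 12, 25], array([273., 420.]))]
```

>>> apply_moves --pt "0.001 0.0015 0.004 0 0" --pt "0.001 0.003 0.008 0 0" --pt "0.001 0.004 0.011 0 0" --pt "0.001 0.005 0.014 0 0" --pt "0.001 0.005 0.014 0 0" --pt "0.001 0.005 0.014 0 0" --pt "0.001 0.005 0.014 0 0"

```text
t: 23.6
ee_pos: [0.5253, 0.2874, 0.1408]
tcp_rot: [[0.115, 0.993, 0.0], [0.993, -0.115, 0.0], [0.0, 0.0, -1.0]]
contact_force: [0.5, -0.2, -1.2]
width: 0.228
```

```bash
cat > rd.py <<'E'
from h import *
n=np.array([-.34,.0385,.94]);F=[];X=[]
for i in range(4):
    arm.camera('scene');s=arm.state();F.append(s['contact_force']);X.append(s['ee_pos'])
S=np.array([.56,.2833,.05]);tip=np.mean(X,0)+[.0335,-.003,-.0865];d=tip-S
print(s['t'],np.mean(X,0),'F',np.mean(F,0),'Fn',np.mean(F,0)@n,np.std(F,0),'along n',d@n,'lat',d-n*(d@n),'w',s['width'])
E
python3 rd.py
```

```text
23.8 [0.5253 0.2874 0.1408] F [-0.5519 -0.1001 -0.9961] Fn -0.7524886675845669 [0.6055 0.4816 0.5414] along n 0.004482377897299879 lat [0.0003 0.001  0.0001] w 0.22840154995730313
```

>>> apply_moves --pt "0 0.0004 0.001 0 0" --pt "0 0.0007 0.002 0 0" --pt "0 0.001 0.003 0 0" --pt "0 0.0014 0.004 0 0" --pt "0 0.0014 0.004 0 0" --pt "0 0.0014 0.004 0 0"

```text
t: 24.4
ee_pos: [0.5266, 0.2872, 0.1366]
tcp_rot: [[0.116, 0.993, -0.0], [0.993, -0.116, -0.0], [-0.0, -0.0, -1.0]]
contact_force: [0.0, 0.8, -0.9]
width: 0.23
```

```bash
python3 rd.py
```

```text
24.6 [0.5267 0.2872 0.1367] F [-0.325  -0.3964 -1.0695] Fn -0.9101049500432843 [0.4761 0.4778 0.5163] along n 0.00013422970235685554 lat [0.0002 0.0009 0.    ] w 0.23011542028539192
```

No contact yet; I continue in small steps.

>>> apply_moves --pt "0 0.0004 0.001 0 0" --pt "0 0.0007 0.002 0 0" --pt "0 0.0007 0.002 0 0" --pt "0 0.0007 0.002 0 0"

```text
t: 25.0
ee_pos: [0.5273, 0.2872, 0.1348]
tcp_rot: [[0.115, 0.993, 0.0], [0.993, -0.115, 0.0], [0.0, -0.0, -1.0]]
contact_force: [-0.6, 0.7, 1.2]
width: 0.23
```

```bash
python3 rd.py
```

```text
25.2 [0.5274 0.2872 0.1348] F [-0.5562  0.2996  0.4682] Fn 0.6407218734569764 [0.2801 0.1726 0.1978] along n -0.0018906343477756435 lat [0.0002 0.001  0.    ] w 0.2263366534860901
```

Contact made at about 1.5 N. I advance another 3 mm.

>>> apply_moves --pt "0 0.0003 0.001 0 0" --pt "0 0.0007 0.002 0 0" --pt "0 0.001 0.003 0 0" --pt "0 0.001 0.003 0 0" --pt "0 0.001 0.003 0 0"

```text
t: 25.7
ee_pos: [0.5283, 0.2871, 0.1317]
tcp_rot: [[0.115, 0.993, -0.0], [0.993, -0.115, 0.0], [0.0, -0.0, -1.0]]
contact_force: [-1.0, -0.1, 2.5]
width: 0.232
```

```bash
python3 rd.py
```

```text
25.9 [0.5284 0.2871 0.1317] F [-0.815   0.5871  1.4297] Fn 1.6436493746394187 [0.6573 0.5561 0.2589] along n -0.005101030302979778 lat [0.0001 0.001  0.    ] w 0.22977464644899348
```

The normal force rose by about 2.5 N, which means half-way in. Last view to confirm the tip, ring and angle.

Run:
```python
from h import *
s=arm.state();a=arm.camera('scene');w=arm.camera('wrist')
S=np.array([.56,.2833,.05]);R=s['tcp_rot'];yy=np.r_[R[:2,1],0];h=s['ee_pos']+np.r_[0,0,.0075]
u,v=(proj('scene',S+[0,0,.025])-[32,35]).astype(int)
for t in (12,16,20,24):
    x=np.radians(t);ax=-np.sin(x)*yy+np.r_[0,0,np.cos(x)];pe=-np.cos(x)*yy-np.r_[0,0,np.sin(x)]
    P=lambda l:((proj('scene',h+ax*(l-.02))-[u,v]+.5)*8).round().tolist();W=lambda l,r:round(proj('wrist',h+ax*(l-.02)+pe*r,s)[1],1)
    print(t,'scene tip-5,collar',P(-.075),P(-.0335),'wrist',W(-.031,.0155),W(-.031,.011),W(.028,.011))
print('spot',((proj('scene',S)-[u,v]+.5)*8).round(),'spot wrist',((proj('wrist',S,s)-[210,150]+.5)*4).round())
print(w[195:225,250:255].mean(1).round().astype(int).tolist())
c1=cv2.resize(a[v:v+70,u:u+60],None,fx=8,fy=8,interpolation=2);c2=cv2.resize(w[150:290,210:285],None,fx=4,fy=4,interpolation=2)
cv2.imwrite('pics/c14.png',np.hstack([c1,c2]))
```

```text
12 scene tip-5,collar [249.0, 379.0] [204.0, 291.0] wrist 199.0 204.6 217.5
16 scene tip-5,collar [264.0, 365.0] [213.0, 283.0] wrist 203.3 209.0 216.3
20 scene tip-5,collar [278.0, 350.0] [221.0, 275.0] wrist 207.8 213.4 215.3
24 scene tip-5,collar [292.0, 335.0] [229.0, 266.0] wrist 212.2 217.8 214.4
spot [277. 351.] spot wrist [168. 296.]
[[124, 85, 64], [124, 85, 65], [123, 84, 65], [121, 83, 63], [118, 82, 64], [117, 81, 63], [118, 82, 64], [117, 82, 63], [116, 81, 62], [113, 79, 62], [110, 77, 61], [97, 71, 61], [73, 61, 57], [57, 55, 58], [53, 55, 57], [55, 57, 60], [64, 68, 76], [71, 83, 102], [78, 96, 121], [103, 116, 133], [138, 148, 155], [166, 177, 183], [181, 193, 199], [184, 196, 203], [185, 197, 204], [188, 200, 207], [191, 203, 210], [190, 203, 209], [186, 198, 204], [176, 188, 194]]
```

View pics/c14.png

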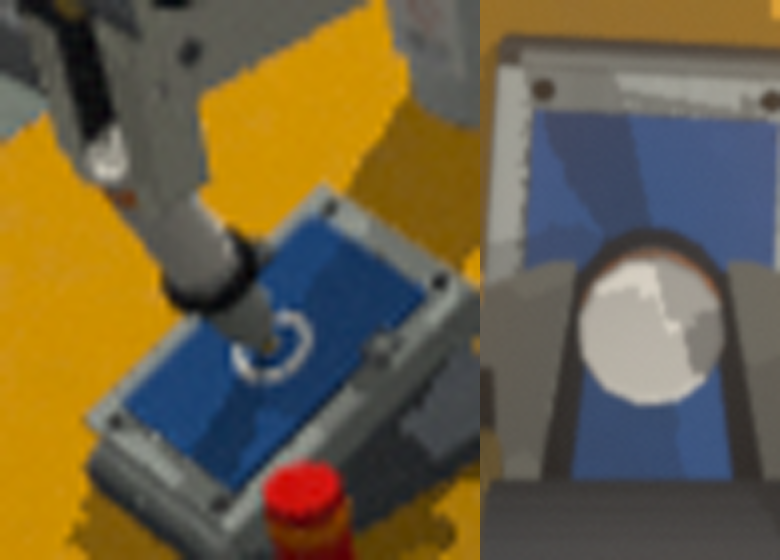

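The tip at (266,350) sits inside the ring, whose centre is about (272,347). The wrist collar edge at row 206.5 means about 19° tilt. Handing in.

Run:
```python
from h import *
s=arm.state();print(s['t'],s['joint_velocities'],s['contact_force']);print(arm.close_job())
```

```text
26.0 [-0.0016 -0.0008 -0.0033  0.0004  0.     -0.0023  0.    ] [-0.1045 -0.0605  0.4741]
the job is handed in; nothing more can be done
None
```

I set the dial, took the probe out of its stand and handed the job in at t = 26.0 s, with the probe held on the coupon, at rest. The system reports no verdict.

**Dial:** I turned it about 1.18 rad clockwise. The close picture showed the pointer within about 3° of the middle of the green mark. I did not look at the dial again after that.

**Tilting the probe:** The tool cannot tilt, so I used the stand's bore to swing the probe inside the pads. The first try failed its check: about 14° of tilt, with the probe slipped about 9 mm in the pads. I put it back in the stand, gripped it nearer the top and repeated, which gave 19–20°.

**Last checks:**
- **Tip position:** inside the white ring, about 1–2 mm from its centre.
- **Angle:** about 19°, against the 20° coupon slope.
- **Press:** normal force up by about 2.5 N from the free-hanging value, so the tip should be about half-way in. I judged this from the noisy force reading (about ±0.5 N) and did not see the half-way ring itself. The last single reading before hand-in was about 1 N lower than the earlier average, roughly within that noise.
- **Speed:** joint speeds near zero.
- **Bystanders:** no contact was noticed, but I did not measure their positions again.

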